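# Feel for the valve whose ball is free and seat it in the cradle

## Task

Three alike sealed non-return valves lie on the bench; only one still has a ball that rolls freely inside, the other two are stuck. Lift them and gently rock or shake them end to end to feel which one has the moving ball, then lay that valve fully home and level, ends flush with the base plate, in the steel-cheeked cradle without forcing it. Leave the two stuck valves lying flat on the bench, do not knock or drop any valve, and leave the other tools where they are.

Things in the scene. Friction and masses are not known exactly. Their poses are not given: they have to be found in the camera images.
- valve_1: one of three outwardly identical sealed valves: aluminium middle, dark steel end caps; a square bar 132 long (x), 44 wide (y), 44 high (z) lying on its flat underside, a round plug 20 across standing 5 out of each end. Origin: centre of the underside; same either way round. Grip it across its width, at mid-length. Shells weigh 0.30 to 0.42 kg at random
- valve_2: as valve_1. Each valve hides a 33 mm, 0.15 kg steel ball in a straight chamber 116 long (x), 36 square. In one of the three, not always the same, the ball is free: it starts near the middle, lies still while the valve is level, and when it is tipped endways rolls up to 41 mm either way from the middle; levelled again, it stays near that end
- valve_3: as valve_1. The free ball at one end or the other changes the level valve's moment about its own y axis by about 0.12 N m. In the two stuck valves the ball sits near the middle and does not move when tipped gently by up to 25 degrees, so the moment stays the same. Looks and weight do not tell
- cradle: cradle fixed to the bench: grey base plate 132 (x) by 84 (y) by 10, origin centre of underside. Four steel cheeks, each 26 long, at x = +-48, stand on it to 33 above the bench; their inner faces are 47 apart at the plate and lean outward 0.2 rad to 56 apart at the top. The sides are open for 70 mm between the cheeks, for the fingers; the ends are open
- seat (a point): the middle of the cradle's seat, on top of its base plate, 10 above the bench, axes as the cradle; the centre of the valve's underside belongs here, the valve along x, either way round, ends flush with the plate's, with 1.5 play at each side
- tape_roll: roll of masking tape lying flat, 104 across, 25 high; origin under its centre; a bystander
- level: small spirit level standing on its edge, 230 long (y), 22 wide, 42 high; origin under its centre; a bystander
- offcut: pine offcut, 45 by 90 by 60 high; origin under its centre; a bystander

How it is judged:
By the outcome, as a careful person would: the job done as asked, in the order asked, and still so for the second after the job is handed in, with the robot touching nothing.
It also fails if it takes over 72 s, if anything falls off the work surface, if the arm or the gripper's body presses on something with over 40 N, if the wrist force passes 120 N, or if a joint passes its speed limit or range.

## Robot

A 6-joint arm with a two-finger parallel gripper is mounted at the origin on a cart in front of the work surface, level with it; the furniture and walls round the work are solid. World frame = base frame: x ahead of the robot, y to its left, z up, the work surface at z = 0. Lengths are in m, angles in rad, forces in N, time in s.
With the tool pointing down it reaches from about 0.3 to 0.875 m from the base axis. Payload 6.4 kg.
Tool frame: the origin (TCP) lies on the centre line of the jaws, within the pads' length; the fingertips stand 22 mm ahead of it and the grasp point (between the pads) lies 3 mm ahead of it; z points along the fingers, y is the line along which they close (so a half turn about z gives the same grasp; the last joint's range is limited). The gripper opens to 85 mm and grips with 20 to 120 N. Pads are 22 mm wide; open, the fingers measure 114 mm over their backs; the gripper's body (76 mm by 85 mm) begins 54 mm behind the grasp point. The pads swing forward as they close: fully open they stand 13 mm farther back than shut.
Start: joints at [0.973, 0.181, 1.607, -0, 1.354, -0.206], TCP at [0.22, 0.531, 0.253] pointing down, gripper open.
Joint ranges: [-2.99, 2.99], [-0.89, 2.07], [0.3, 2.58], [-1.14, 4.28], [0, 2.63], [-3.12, 3.12]. Speed limits (rad/s): [2.57, 2.57, 3.01, 3.14, 3.14, 3.14].

## Interface

Orientations are given as a unit quaternion [w, x, y, z].
In Python, from cell import arm, imaging gives the robot as it stands.
- The arm moves only by the tool arm_command, never from a script. Its argument "motion" is a list of rows, each an object with "translation": the shift along the tool's x, y, z in cm, a list of three; "turn": the turn about the tool's z in degrees. A call has 1 to 10 rows; each row is the pose to reach, as a shift and turn from the pose commanded when the call began, along the tool's axes at that moment; what a row does not reach only later rows make up. A row lasts 1/10 s, in which the tool goes at most 50 mm and 8.59 degrees, less where a joint would pass 70% of its speed; a pose out of reach is approached as far as the arm can. A call with a gripper value outside its range is refused whole. "hand" is the finger opening in cm, from 0 to 8.54, set as the call begins (left out, the last holds). The fingers move at their own pace and stop on an object; "force" is the grip in N (left out, the last holds). Time passes only in rows, so rows that repeat a pose let the fingers close. It gives the time, the measured TCP pose, the force, the opening and the grip force at its end, in the units of the state.
- arm.sense(): the state, without advancing time (a new reading comes with each control period).
- imaging.camera(name): name is "scene" or "top" or "wrist"; returns a dict with "img" (420x560x3 uint8, red, green, blue), "camera_matrix" (3x3 intrinsics, pixels), "pose" (4x4, takes a point from camera to world coordinates). Camera axes: x right, y up, looking along -z (the intrinsics and any distortion apply to the point x, -y, -z); pixel columns grow to the right and rows downward; lengths in m; the calibration is good to about 2 mm. A picture is of the moment at which its call begins. There is no depth.
- arm.finish_job(): hands the job in; it is judged then, once.
The state is a dict: "clock": time; "qpos": joint angles; "joint_vel": joint speeds; "effort": joint torques, N m; "eef_pos": TCP position; "tool_rot": TCP orientation; "wrist_force": force on the tool from outside, world axes, zero at the start; "moment": the same for the moment, N m; "opening": finger opening in m; "gripper_force": force on a finger pad.
Only numpy, scipy, OpenCV 4.12 (cv2) and the standard library are available. Lean on these libraries where they do the work, as an engineer would, in place of code of your own. Each camera call takes 0.05 s, during which the arm holds its last target. There are 200 camera calls.

## Working session

There is one attempt and no reset: what is moved stays moved. The work goes in short steps, Python scripts to look and compute and a tool call to move; the robot and the scene stay as the last step left them, time stands still between calls to the robot, and variables do not carry over. Pictures are saved under pics/ and viewed, at most 10 in all, crops included, and the job is handed in when it is done.

Besides the shell and the picture viewer there is one more tool, called after ">>>" by a JSON object that holds its "method" and its "body". arm_command: Moves the arm, as the interface text tells. Its arguments: {"type":"object","properties":{"motion":{"type":"array"},"hand":{"type":"number"},"force":{"type":"number"}},"required":["motion"]}

```bash
mkdir -p pics; ls; python3 - <<'E'
from cell import arm, imaging
import cv2,numpy as np
for n in("top","scene"):
    c=imaging.camera(n);cv2.imwrite(f"pics/{n}0.png",c["img"][:,:,::-1]);print(n,c["camera_matrix"].round(1).tolist(),c["pose"].round(4).tolist(),[k for k in c])
    np.savez(f"{n}0.npz",img=c["img"],K=c["camera_matrix"],P=c["pose"])
print(arm.sense())
E
```

```text
pics
top [[455.8, 0.0, 281.2], [0.0, 455.8, 214.6], [0.0, 0.0, 1.0]] [[-0.0177, 0.9877, -0.1551, 0.5084], [-0.9996, -0.0212, -0.0211, 0.0152], [-0.0241, 0.1546, 0.9877, 0.8831], [0.0, 0.0, 0.0, 1.0]] ['img', 'camera_matrix', 'pose']
scene [[516.9, 0.0, 281.0], [0.0, 516.9, 208.7], [0.0, 0.0, 1.0]] [[-0.9232, 0.2582, -0.2846, 0.3348], [-0.3837, -0.6584, 0.6475, 0.663], [-0.0202, 0.707, 0.7069, 0.765], [0.0, 0.0, 0.0, 1.0]] ['img', 'camera_matrix', 'pose']
{'clock': 0.1, 'qpos': array([ 9.72654782e-01,  1.81510908e-01,  1.60787373e+00,  1.65821658e-06,
        1.35381268e+00, -2.06314057e-01]), 'joint_vel': array([-3.46531004e-05, -2.72245908e-03, -2.59772859e-03,  1.07135766e-03,
       -8.25555100e-04, -1.29043495e-04]), 'effort': array([ 2.07034405e-03, -4.45873904e+01, -3.52240348e+01, -2.01999419e-04,
        4.04519684e-03, -1.35659479e-05]), 'eef_pos': array([0.21931073, 0.53104457, 0.25246596]), 'tool_rot': array([-3.14832719e-04,  1.94662993e-01,  9.80869856e-01, -7.37980607e-04]), 'wrist_force': array([-0.21887734, -0.00918579, -0.18813574]), 'moment': array([0.00636391, 0.00536919, 0.05343579]), 'gripper_force': 0.0, 'opening': 0.08536264992778748}
```

View pics/top0.png

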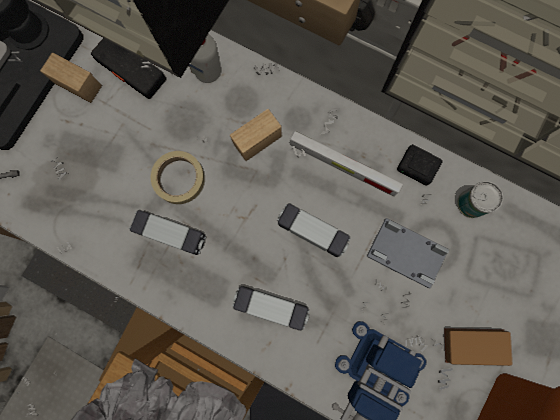

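View pics/scene0.png

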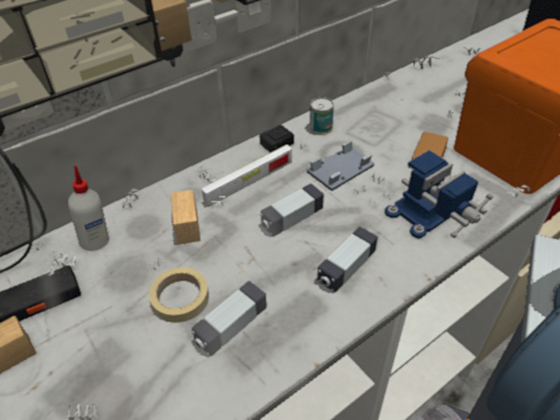

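Top view: valves at about (168,231), (314,230) and (271,307); cradle at (407,253); tape at (178,177), offcut at (256,135), level running (292,138)–(400,188). The scene view agrees.

```bash
cat > h.py <<'E'
import numpy as np,cv2
def ray(K,P,uv,z):
    uv=np.atleast_2d(np.array(uv,float)); d=np.c_[(uv[:,0]-K[0,2])/K[0,0],-(uv[:,1]-K[1,2])/K[1,1],-np.ones(len(uv))]@P[:3,:3].T
    o=P[:3,3]; return o+d*((z-o[2])/d[:,2])[:,None]
def proj(K,P,X):
    c=(np.atleast_2d(X)-P[:3,3])@P[:3,:3]; return np.c_[K[0,0]*c[:,0]/-c[:,2]+K[0,2],K[1,1]*-c[:,1]/-c[:,2]+K[1,2]]
E
python3 - <<'E'
from h import *
d=np.load("top0.npz");im=d["img"];K=d["K"];P=d["P"]
g=cv2.cvtColor(im,cv2.COLOR_RGB2GRAY)
vis=im[:,:,::-1].copy()
for n,(u,v) in dict(A=(168,231),B=(314,230),C=(271,307)).items():
    for lab,m in(("alu",g>g[v,u]-22),("dark",g<95)):
        roi=np.zeros_like(g);cv2.circle(roi,(u,v),46 if lab=="dark" else 30,255,-1)
        mm=cv2.morphologyEx(((roi>0)&m).astype(np.uint8),cv2.MORPH_OPEN,np.ones((3,3)))
        k,l,s,c=cv2.connectedComponentsWithStats(mm)
        if lab=="alu": pts=np.argwhere(l==l[v,u])[:,::-1]
        else: pts=np.vstack([np.argwhere(l==i)[:,::-1] for i in range(1,k) if s[i,4]>60])
        W=ray(K,P,pts,0.044)[:,:2].astype(np.float32)
        r=cv2.minAreaRect(W);print(n,lab,g[v,u],np.round(r[0],4),np.round(r[1],4),round(r[2],1),len(pts))
        b=proj(K,P,np.c_[cv2.boxPoints(r),[.044]*4]);cv2.polylines(vis,[np.int32(b.round())],True,(0,0,255) if lab=="alu" else (0,255,0),1)
u,v=407,253
print(g[v-2:v+3,u-2:u+3].mean(),im[v,u])
hsv=cv2.cvtColor(im,cv2.COLOR_RGB2HSV)
cv2.imwrite("pics/z.png",cv2.resize(vis[160:340,120:460],None,fx=2.35,fy=2.35,interpolation=cv2.INTER_CUBIC))
cv2.imwrite("pics/z2.png",cv2.resize(im[205:300,350:465,::-1],None,fx=6,fy=6,interpolation=cv2.INTER_CUBIC))
E
```

```text
A alu 146 [0.6138 0.2503] [0.0767 0.0417] 69.5 904
A dark 146 [0.6124 0.2459] [0.11   0.1339] 14.3 816
B alu 157 [ 0.6121 -0.0259] [0.0768 0.0411] 60.3 908
B dark 157 [ 0.6106 -0.025 ] [0.1334 0.0478] 60.0 728
C alu 156 [0.4697 0.056 ] [0.0767 0.041 ] 71.8 982
C dark 156 [0.4728 0.0552] [0.1345 0.0495] 71.4 934
107.72 [108 109 111]
```

View pics/z.png

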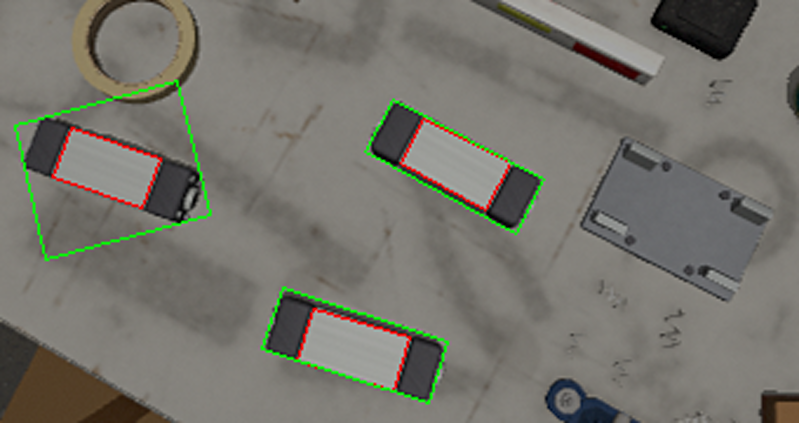

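View pics/z2.png

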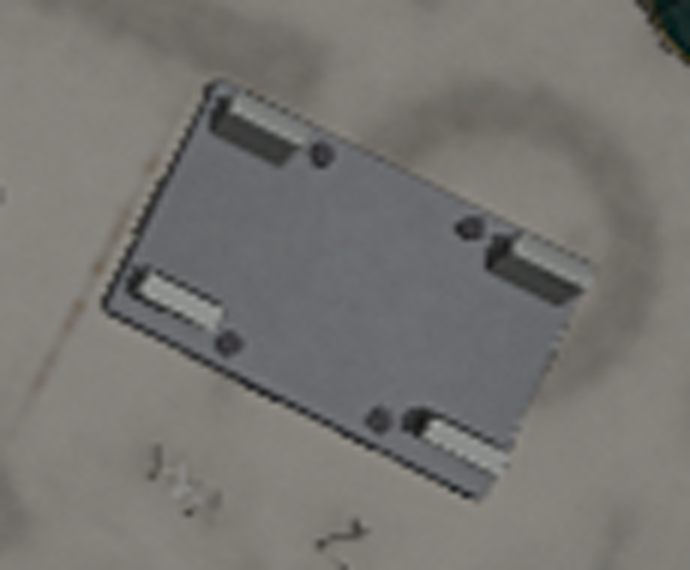

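Valve centres and axes are good. The cradle crop shows bolts at (321,154), (469,228), (228,343), (378,419) and plate corners at about (218,84), (110,303) and (484,492).

```bash
python3 - <<'E'
from h import *
d=np.load("top0.npz");K=d["K"];P=d["P"]
f=lambda p:np.array(p,float)/6-.5+1/12+np.array([350,205])
b=ray(K,P,[f(p) for p in[(321,154),(469,228),(228,343),(378,419)]],.012)[:,:2]
c=ray(K,P,[f(p) for p in[(218,84),(110,303),(484,492)]],.010)[:,:2]
ang=lambda v:np.degrees(np.arctan2(v[1],v[0]))
print("bolts",b.mean(0),ang(b[0]-b[1]),ang(b[2]-b[3]))
print("corn",(c[0]+c[2])/2,ang(c[1]-c[2]),ang(c[0]-c[1]),np.linalg.norm(c[1]-c[2]),np.linalg.norm(c[0]-c[1]))
t=ray(K,P,(178,177),.025)[0,:2];print("tape",t)
def mv(p,yaw,z,frm,fy,fz):
    e=np.radians(fy);dx=np.array(p)-frm
    X=np.array([np.cos(e),np.sin(e)]);Y=np.array([np.sin(e),-np.cos(e)])
    return 100*dx@X,100*dx@Y,100*(fz-z),fy-yaw
A=np.array([.6138,.2503]);print("tape in A frame",(t-A)@[np.cos(np.radians(69.5)),np.sin(np.radians(69.5))],(t-A)@[-np.sin(np.radians(69.5)),np.cos(np.radians(69.5))])
q=np.array([-3.14832719e-04,1.94662993e-01,9.80869856e-01,-7.37980607e-04]);fy=2*np.degrees(np.arctan2(q[2],q[1]));print(fy)
print(mv(A,69.5,.13,np.array([.22,.531]),fy,.253))
E
```

```text
bolts [ 0.56794158 -0.20521134] 61.5025258418566 61.60116941864705
corn [ 0.56807717 -0.205812  ] 61.697244440333776 -28.560788299429667 0.12922531701853793 0.07909601756618219
tape [0.72138956 0.23256394]
tape in A frame 0.02106578748041355 -0.10698744736260493
157.54991815074752
(np.float64(-47.114817619512166), np.float64(-10.904277173664749), 12.3, np.float64(88.04991815074752))
```

>>> {"method": "arm_command", "body": {"motion": [{"translation":[-2,-0.5,1],"turn":4},{"translation":[-6,-1.5,2],"turn":12},{"translation":[-10.5,-2.5,3],"turn":20},{"translation":[-15,-3.5,4],"turn":28},{"translation":[-19.5,-4.5,5],"turn":36},{"translation":[-24,-5.5,6],"turn":44},{"translation":[-28.5,-6.5,7],"turn":52},{"translation":[-33,-7.5,8],"turn":60},{"translation":[-37.5,-8.5,9],"turn":68},{"translation":[-42,-9.5,10],"turn":76}], "hand": 6.0, "force": 60}}

```text
clock: 1.1
eef_pos: [0.5725, 0.2818, 0.1524]
tool_rot: [-0.0, 0.759, 0.651, -0.0]
wrist_force: [1.7, 0.2, 0.7]
opening: 0.0597
gripper_force: 0.0
```

```bash
cat >> h.py <<'E'
def yaw(q): return 2*np.degrees(np.arctan2(q[2],q[1]))
def go(s,p,yw,z):
    fy=yaw(s["tool_rot"]);e=np.radians(fy);d=np.array(p)-s["eef_pos"][:2]
    t=(fy-yw+180)%360-180
    return np.round([100*d@[np.cos(e),np.sin(e)],100*d@[np.sin(e),-np.cos(e)],100*(s["eef_pos"][2]-z),t],2)
E
python3 - <<'E'
from h import *
from cell import arm
s=arm.sense();print(s["clock"],s["eef_pos"],yaw(s["tool_rot"]),s["qpos"].round(2),s["opening"]);print(go(s,[.6138,.2503],69.5,.10))
E
```

```text
1.1 [0.57250471 0.28183958 0.15235436] 81.2152728102076 [0.27 0.42 1.52 0.   1.2  0.43] 0.05967412250815623
[-2.49  4.56  5.24 11.72]
```

>>> {"method": "arm_command", "body": {"motion": [{"translation":[-1.2,2.3,2.5],"turn":6},{"translation":[-2.5,4.6,5.2],"turn":11.7},{"translation":[-2.5,4.6,5.2],"turn":11.7},{"translation":[-2.5,4.6,5.2],"turn":11.7}]}}

```text
clock: 1.5
eef_pos: [0.6125, 0.2513, 0.0999]
tool_rot: [-0.001, 0.82, 0.573, -0.001]
wrist_force: [-0.6, 0.1, 0.5]
opening: 0.06
gripper_force: 0.0
```

```bash
cat >> h.py <<'E'
def wrist(name,z,lo=125,R=0.08,c0=None):
    """alu rectangle seen by the wrist camera, on plane z"""
    from cell import arm,imaging
    c=imaging.camera("wrist");s=arm.sense();im=c["img"];K=c["camera_matrix"];P=c["pose"]
    cv2.imwrite(f"pics/{name}.png",im[:,:,::-1]);np.savez(name+".npz",img=im,K=K,P=P)
    return s,im,K,P
E
python3 - <<'E'
from h import *
s,im,K,P=wrist("w1",.044);print(s["clock"],s["eef_pos"],yaw(s["tool_rot"]));print(go(s,[.6138,.2503],69.5,.032))
print(P.round(3).tolist(),proj(K,P,[.6138,.2503,.044]))
E
```

```text
1.55 [0.61281029 0.25215658 0.10131488] 69.92827188623863
[-0.14  0.16  6.93  0.43]
[[0.939, 0.331, 0.092, 0.635], [-0.344, 0.907, 0.244, 0.313], [-0.002, -0.26, 0.966, 0.221], [0.0, 0.0, 0.0, 1.0]] [[286.50175266 241.69761145]]
```

View pics/w1.png

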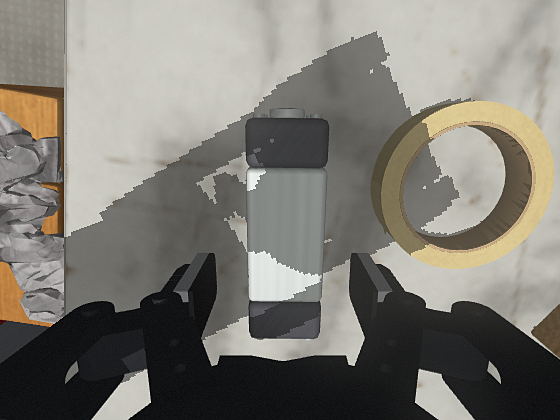

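The wrist view shows valve A centred at (286,240) between the open fingers, clear of the tape at (470,185). Descend and grip.

>>> {"method": "arm_command", "body": {"motion": [{"translation":[0,0,2],"turn":0.2},{"translation":[0,0,4],"turn":0.2},{"translation":[0,0,5.6],"turn":0.2},{"translation":[0,0,6.5],"turn":0.2},{"translation":[0,0,6.8],"turn":0.2},{"translation":[0,0,6.8],"turn":0.2}]}}

```text
clock: 2.15
eef_pos: [0.6133, 0.2521, 0.0335]
tool_rot: [0.0, 0.821, 0.571, 0.0]
wrist_force: [0.7, -0.3, -0.5]
opening: 0.0601
gripper_force: 0.0
```

>>> {"method": "arm_command", "body": {"motion": [{"translation":[0,0,0],"turn":0},{"translation":[0,0,0],"turn":0},{"translation":[0,0,0],"turn":0},{"translation":[0,0,0],"turn":0}], "hand": 4.0}}

```text
clock: 2.55
eef_pos: [0.6143, 0.252, 0.0346]
tool_rot: [0.0, 0.821, 0.571, 0.001]
wrist_force: [0.2, 1.1, 5.6]
opening: 0.0433
gripper_force: 63.2
```

```bash
cat >> h.py <<'E'
def rep():
    from cell import arm
    s=arm.sense();y=np.radians(yaw(s["tool_rot"]));m=s["moment"]
    print(round(s["clock"],2),s["eef_pos"].round(4),round(np.degrees(y),2),"F",s["wrist_force"].round(2),"M",m.round(3),"M_axis,M_width",round(m[0]*np.cos(y)+m[1]*np.sin(y),3),round(m[0]*np.sin(y)-m[1]*np.cos(y),3),"grip",round(s["opening"],4),round(float(s["gripper_force"]),1));return s
E
python3 -c "
from h import *;rep()"
```

```text
2.55 [0.6143 0.252  0.0346] 69.65 F [0.18 1.07 5.61] M [-0.005  0.025  0.064] M_axis,M_width 0.022 -0.013 grip 0.0433 63.2
```

>>> {"method": "arm_command", "body": {"motion": [{"translation":[0,0,-1],"turn":0},{"translation":[0,0,-3],"turn":0},{"translation":[0,0,-5],"turn":0},{"translation":[0,0,-7],"turn":0},{"translation":[0,0,-8],"turn":0},{"translation":[0,0,-8],"turn":0},{"translation":[0,0,-8],"turn":0},{"translation":[0,0,-8],"turn":0}]}}

```text
clock: 3.35
eef_pos: [0.6121, 0.2515, 0.1115]
tool_rot: [-0.001, 0.821, 0.571, -0.001]
wrist_force: [-0.0, -0.4, -5.2]
opening: 0.0429
gripper_force: 62.2
```

```bash
python3 -c "
from h import *;rep()"
```

```text
3.35 [0.6121 0.2515 0.1115] 69.65 F [-0.02 -0.39 -5.15] M [-0.022  0.03   0.027] M_axis,M_width 0.021 -0.032 grip 0.0429 62.2
```

>>> {"method": "arm_command", "body": {"motion": [{"translation":[1.5,0,0],"turn":0},{"translation":[4.5,0,0],"turn":0},{"translation":[7.5,0,0],"turn":0},{"translation":[8,0,0],"turn":0},{"translation":[8,0,0],"turn":0},{"translation":[8,0,0],"turn":0},{"translation":[8,0,0],"turn":0},{"translation":[8,0,0],"turn":0},{"translation":[8,0,0],"turn":0}]}}

```text
clock: 4.25
eef_pos: [0.6411, 0.3261, 0.1134]
tool_rot: [0.0, 0.821, 0.571, -0.0]
wrist_force: [1.1, 0.3, -4.2]
opening: 0.0429
gripper_force: 62.4
```

```bash
python3 -c "
from h import *;rep()"
```

```text
4.25 [0.6411 0.3261 0.1134] 69.61 F [ 1.07  0.3  -4.24] M [-0.031  0.055  0.002] M_axis,M_width 0.041 -0.048 grip 0.0429 62.4
```

>>> {"method": "arm_command", "body": {"motion": [{"translation":[-1.5,0,0],"turn":0},{"translation":[-4.5,0,0],"turn":0},{"translation":[-7.5,0,0],"turn":0},{"translation":[-8,0,0],"turn":0},{"translation":[-8,0,0],"turn":0},{"translation":[-8,0,0],"turn":0},{"translation":[-8,0,0],"turn":0},{"translation":[-8,0,0],"turn":0},{"translation":[-8,0,0],"turn":0}]}}

```text
clock: 5.15
eef_pos: [0.6133, 0.2524, 0.1132]
tool_rot: [-0.0, 0.821, 0.571, 0.0]
wrist_force: [-0.2, 1.5, -5.2]
opening: 0.0434
gripper_force: 62.5
```

```bash
python3 -c "
from h import *;rep()"
```

```text
5.15 [0.6133 0.2524 0.1132] 69.7 F [-0.22  1.53 -5.2 ] M [-0.013  0.05   0.026] M_axis,M_width 0.042 -0.03 grip 0.0434 62.5
```

```bash
cat >> h.py <<'E'
def avg(n=6):
    from cell import arm,imaging
    L=[]
    for _ in range(n):
        imaging.camera("wrist");s=arm.sense();y=np.radians(yaw(s["tool_rot"]));m=s["moment"]
        L.append([m[0]*np.sin(y)-m[1]*np.cos(y),s["wrist_force"][2]])
    L=np.array(L);print(round(s["clock"],2),"Mw %.4f+-%.4f Fz %.2f"%(L[:,0].mean(),L[:,0].std(),L[:,1].mean()))
E
python3 -c "
from h import *;avg()"
```

```text
5.45 Mw 0.0031+-0.0213 Fz -4.89
```

>>> {"method": "arm_command", "body": {"motion": [{"translation":[2,0,0],"turn":0},{"translation":[6,0,0],"turn":0},{"translation":[10,0,0],"turn":0},{"translation":[10,0,0],"turn":0},{"translation":[10,0,0],"turn":0},{"translation":[10,0,0],"turn":0},{"translation":[10,0,0],"turn":0}]}}

```text
clock: 6.15
eef_pos: [0.6479, 0.3444, 0.1132]
tool_rot: [0.0, 0.821, 0.571, -0.0]
wrist_force: [0.4, 0.5, -4.5]
opening: 0.0429
gripper_force: 62.9
```

```bash
python3 -c "
from h import *;avg()"
```

```text
6.45 Mw -0.0240+-0.0312 Fz -4.70
```

>>> {"method": "arm_command", "body": {"motion": [{"translation":[-2,0,0],"turn":0},{"translation":[-6,0,0],"turn":0},{"translation":[-10,0,0],"turn":0},{"translation":[-10,0,0],"turn":0},{"translation":[-10,0,0],"turn":0},{"translation":[-10,0,0],"turn":0},{"translation":[-10,0,0],"turn":0}]}}

```text
clock: 7.15
eef_pos: [0.6138, 0.2528, 0.1137]
tool_rot: [0.0, 0.821, 0.571, 0.001]
wrist_force: [0.1, 0.5, -4.8]
opening: 0.0433
gripper_force: 63.1
```

```bash
python3 -c "
from h import *;avg();s=rep();print(go(s,[.6138,.2520],69.6,.034))"
```

```text
7.45 Mw -0.0004+-0.0194 Fz -5.07
7.45 [0.6132 0.2522 0.1132] 69.68 F [-0.41 -0.56 -5.01] M [-0.022  0.006  0.034] M_axis,M_width -0.002 -0.023 grip 0.0431 63.2
[0.   0.06 7.92 0.08]
```

>>> {"method": "arm_command", "body": {"motion": [{"translation":[0,0,2],"turn":0},{"translation":[0,0,4.5],"turn":0},{"translation":[0,0,6.5],"turn":0},{"translation":[0,0,7.3],"turn":0},{"translation":[0,0,7.7],"turn":0},{"translation":[0,0,7.9],"turn":0},{"translation":[0,0,8.0],"turn":0},{"translation":[0,0,8.0],"turn":0}]}}

```text
clock: 8.25
eef_pos: [0.6141, 0.252, 0.0346]
tool_rot: [0.0, 0.821, 0.571, 0.001]
wrist_force: [-0.2, 0.9, -2.6]
opening: 0.0431
gripper_force: 63.5
```

>>> {"method": "arm_command", "body": {"motion": [{"translation":[0,0,0],"turn":0},{"translation":[0,0,0],"turn":0},{"translation":[0,0,0],"turn":0},{"translation":[0,0,-2],"turn":0},{"translation":[0,0,-5],"turn":0},{"translation":[0,0,-8],"turn":0},{"translation":[0,0,-8],"turn":0}], "hand": 6.0}}

```text
clock: 8.95
eef_pos: [0.6169, 0.2526, 0.1193]
tool_rot: [0.002, 0.821, 0.571, 0.005]
wrist_force: [0.9, -0.0, 1.3]
opening: 0.0598
gripper_force: 0.0
```

```bash
python3 -c "
from h import *;s=rep();print(go(s,[.4697,.056],71.6,.1));print(go(s,[.6121,-.0259],60.2,.1))"
```

```text
8.95 [0.6169 0.2526 0.1193] 69.66 F [ 0.94 -0.03  1.26] M [ 0.029 -0.059  0.029] M_axis,M_width -0.045 0.047 grip 0.0598 0.0
[-23.55  -6.97   1.93  -1.94]
[-26.28   9.23   1.93   9.46]
```

>>> {"method": "arm_command", "body": {"motion": [{"translation":[-2,-0.6,0],"turn":-0.5},{"translation":[-6,-1.7,0],"turn":-1},{"translation":[-10,-2.9,0],"turn":-1.9},{"translation":[-14,-4,0],"turn":-1.9},{"translation":[-18,-5.2,0.5],"turn":-1.9},{"translation":[-21.5,-6.2,1],"turn":-1.9},{"translation":[-23.4,-6.7,1.2],"turn":-1.9},{"translation":[-23.4,-6.7,1.2],"turn":-1.9},{"translation":[-23.4,-6.7,1.2],"turn":-1.9}], "hand": 7.0}}

```text
clock: 9.85
eef_pos: [0.4695, 0.0556, 0.1015]
tool_rot: [0.0, 0.812, 0.584, 0.0]
wrist_force: [0.5, -0.5, 0.1]
opening: 0.0699
gripper_force: 0.0
```

```bash
cat >> h.py <<'E'
def alu(name,p,a,lo=110):
    s,im,K,P=wrist(name,.044);g=cv2.cvtColor(im,cv2.COLOR_RGB2GRAY).astype(int)
    # cap/alu boundaries: sample brightness along and across the expected axes
    e=np.radians(a);ax=np.array([np.cos(e),np.sin(e)]);wd=np.array([ax[1],-ax[0]])
    def edge(d,off,other,r0,r1):
        t=np.arange(r0,r1,.0005);X=np.c_[np.array(p)+other*off+t[:,None]*d,np.full(len(t),.044)]
        q=proj(K,P,X).round().astype(int);ok=(q[:,0]>=0)&(q[:,0]<560)&(q[:,1]>=0)&(q[:,1]<420);v=np.where(ok,g[q[:,1].clip(0,419),q[:,0].clip(0,559)],-1)
        k=3;dv=np.abs(v[k:]-v[:-k]);i=dv.argmax();return t[i]+.00075,dv[i]
    for o in(-.012,0,.012):
        print("along",o,edge(ax,o,wd,.026,.050),edge(-ax,o,wd,.026,.050))
    for o in(-.05,.05): print("across cap",o,edge(wd,o,ax,.012,.032),edge(-wd,o,ax,.012,.032))
E
python3 -c "
from h import *;s=rep();print(go(s,[.4697,.056],71.6,.034));alu('w2',[.4697,.056],71.6)"
```

```text
9.85 [0.4695 0.0556 0.1015] 71.48 F [ 0.52 -0.54  0.13] M [ 0.023 -0.053 -0.001] M_axis,M_width -0.043 0.039 grip 0.0699 0.0
[ 0.04  0.    6.75 -0.12]
along -0.012 (np.float64(0.035750000000000004), np.int64(133)) (np.float64(0.038250000000000006), np.int64(157))
along 0 (np.float64(0.04075000000000001), np.int64(59)) (np.float64(0.037750000000000006), np.int64(141))
along 0.012 (np.float64(0.04075000000000001), np.int64(63)) (np.float64(0.037750000000000006), np.int64(184))
across cap -0.05 (np.float64(0.02125000000000001), np.int64(140)) (np.float64(0.02175000000000001), np.int64(142))
across cap 0.05 (np.float64(0.02125000000000001), np.int64(64)) (np.float64(0.02275000000000001), np.int64(106))
```

>>> {"method": "arm_command", "body": {"motion": [{"translation":[0,0,2],"turn":0},{"translation":[0,0,4],"turn":0},{"translation":[0,0,5.6],"turn":0},{"translation":[0,0,6.4],"turn":0},{"translation":[0,0,6.7],"turn":0},{"translation":[0,0,6.7],"turn":0}]}}

```text
clock: 10.5
eef_pos: [0.4694, 0.0561, 0.0343]
tool_rot: [-0.0, 0.811, 0.585, -0.0]
wrist_force: [-0.9, -0.4, -0.2]
opening: 0.0707
gripper_force: 0.0
```

>>> {"method": "arm_command", "body": {"motion": [{"translation":[0,0,0],"turn":0},{"translation":[0,0,0],"turn":0},{"translation":[0,0,0],"turn":0},{"translation":[0,0,0],"turn":0},{"translation":[0,0,0],"turn":0}], "hand": 4.0}}

```text
clock: 11.0
eef_pos: [0.4698, 0.0557, 0.0352]
tool_rot: [0.0, 0.811, 0.585, 0.001]
wrist_force: [-0.7, 0.6, 6.4]
opening: 0.0431
gripper_force: 62.6
```

>>> {"method": "arm_command", "body": {"motion": [{"translation":[0,0,-1],"turn":0},{"translation":[0,0,-3],"turn":0},{"translation":[0,0,-5],"turn":0},{"translation":[0,0,-7],"turn":0},{"translation":[0,0,-8],"turn":0},{"translation":[0,0,-8],"turn":0},{"translation":[0,0,-8],"turn":0}]}}

```text
clock: 11.7
eef_pos: [0.4685, 0.0557, 0.1137]
tool_rot: [-0.0, 0.811, 0.585, -0.0]
wrist_force: [0.0, -0.3, -5.2]
opening: 0.043
gripper_force: 62.3
```

```bash
python3 -c "
from h import *;avg()"
```

```text
12.0 Mw -0.0557+-0.0232 Fz -4.95
```

>>> {"method": "arm_command", "body": {"motion": [{"translation":[2,0,0],"turn":0},{"translation":[6,0,0],"turn":0},{"translation":[10,0,0],"turn":0},{"translation":[10,0,0],"turn":0},{"translation":[10,0,0],"turn":0},{"translation":[10,0,0],"turn":0},{"translation":[10,0,0],"turn":0}]}}

```text
clock: 12.7
eef_pos: [0.5004, 0.1497, 0.114]
tool_rot: [-0.0, 0.812, 0.584, -0.0]
wrist_force: [-1.0, -0.0, -4.6]
opening: 0.0431
gripper_force: 62.5
```

```bash
python3 -c "
from h import *;avg()"
```

```text
13.0 Mw -0.0258+-0.0345 Fz -4.62
```

>>> {"method": "arm_command", "body": {"motion": [{"translation":[-2,0,0],"turn":0},{"translation":[-6,0,0],"turn":0},{"translation":[-10,0,0],"turn":0},{"translation":[-10,0,0],"turn":0},{"translation":[-10,0,0],"turn":0},{"translation":[-10,0,0],"turn":0},{"translation":[-10,0,0],"turn":0}]}}

```text
clock: 13.7
eef_pos: [0.4694, 0.0564, 0.1144]
tool_rot: [0.0, 0.811, 0.585, 0.0]
wrist_force: [-1.7, -0.0, -5.3]
opening: 0.0432
gripper_force: 62.6
```

```bash
python3 -c "
from h import *;avg();s=rep()"
```

```text
14.0 Mw -0.0329+-0.0435 Fz -5.02
14.0 [0.4691 0.0561 0.1142] 71.6 F [ 0.01  0.18 -5.68] M [-0.038  0.009  0.034] M_axis,M_width -0.003 -0.039 grip 0.043 62.6
```

>>> {"method": "arm_command", "body": {"motion": [{"translation":[0,0,2],"turn":0},{"translation":[0,0,4.5],"turn":0},{"translation":[0,0,6.5],"turn":0},{"translation":[0,0,7.3],"turn":0},{"translation":[0,0,7.7],"turn":0},{"translation":[0,0,7.9],"turn":0},{"translation":[0,0,8.0],"turn":0},{"translation":[0,0,8.0],"turn":0}]}}

```text
clock: 14.8
eef_pos: [0.4698, 0.0557, 0.0353]
tool_rot: [0.0, 0.811, 0.585, 0.001]
wrist_force: [-1.4, -0.1, -0.1]
opening: 0.0432
gripper_force: 63.3
```

>>> {"method": "arm_command", "body": {"motion": [{"translation":[0,0,0],"turn":0},{"translation":[0,0,0],"turn":0},{"translation":[0,0,0],"turn":0},{"translation":[0,0,-2],"turn":0},{"translation":[0,0,-5],"turn":0},{"translation":[0,0,-7],"turn":0},{"translation":[0,0,-8],"turn":0},{"translation":[0,0,-8],"turn":0}], "hand": 7.0}}

```text
clock: 15.6
eef_pos: [0.4703, 0.0555, 0.1157]
tool_rot: [0.001, 0.811, 0.585, 0.001]
wrist_force: [0.5, -0.0, -1.1]
opening: 0.0699
gripper_force: 0.0
```

>>> {"method": "arm_command", "body": {"motion": [{"translation":[-0.4,1.6,0],"turn":1.5},{"translation":[-1.2,5.6,0],"turn":5},{"translation":[-2,9.6,0],"turn":9},{"translation":[-2.8,13.6,0.5],"turn":11.4},{"translation":[-3.3,16.1,1.2],"turn":11.4},{"translation":[-3.3,16.1,1.2],"turn":11.4},{"translation":[-3.3,16.1,1.2],"turn":11.4}]}}

```text
clock: 16.3
eef_pos: [0.61, -0.0264, 0.1001]
tool_rot: [-0.001, 0.866, 0.501, -0.001]
wrist_force: [-0.2, 0.8, -0.1]
opening: 0.0697
gripper_force: 0.0
```

```bash
python3 -c "
from h import *;s=rep();print(go(s,[.6121,-.0259],60.2,.034));alu('w3',[.6121,-.0259],60.2)"
```

```text
16.3 [ 0.61   -0.0264  0.1001] 60.12 F [-0.2   0.81 -0.07] M [ 0.071 -0.019 -0.001] M_axis,M_width 0.019 0.071 grip 0.0697 0.0
[ 0.15  0.15  6.61 -0.08]
along -0.012 (np.float64(0.04025000000000001), np.int64(56)) (np.float64(0.038250000000000006), np.int64(169))
along 0 (np.float64(0.04025000000000001), np.int64(56)) (np.float64(0.038250000000000006), np.int64(153))
along 0.012 (np.float64(0.04025000000000001), np.int64(56)) (np.float64(0.038250000000000006), np.int64(171))
across cap -0.05 (np.float64(0.020750000000000008), np.int64(159)) (np.float64(0.02275000000000001), np.int64(148))
across cap 0.05 (np.float64(0.02125000000000001), np.int64(69)) (np.float64(0.02275000000000001), np.int64(150))
```

>>> {"method": "arm_command", "body": {"motion": [{"translation":[0.1,0,2],"turn":0},{"translation":[0.1,0,4],"turn":0},{"translation":[0.1,0,5.6],"turn":0},{"translation":[0.1,0,6.4],"turn":0},{"translation":[0.1,0,6.7],"turn":0},{"translation":[0.1,0,6.7],"turn":0}]}}

```text
clock: 16.95
eef_pos: [0.6118, -0.0256, 0.0353]
tool_rot: [-0.0, 0.865, 0.501, -0.0]
wrist_force: [-0.1, -0.3, 0.4]
opening: 0.07
gripper_force: 0.0
```

>>> {"method": "arm_command", "body": {"motion": [{"translation":[0,0,0],"turn":0},{"translation":[0,0,0],"turn":0},{"translation":[0,0,0],"turn":0},{"translation":[0,0,0],"turn":0},{"translation":[0,0,0],"turn":0}], "hand": 4.0}}

```text
clock: 17.45
eef_pos: [0.6128, -0.0259, 0.0365]
tool_rot: [0.001, 0.865, 0.501, 0.001]
wrist_force: [-0.9, 0.1, 6.0]
opening: 0.0434
gripper_force: 63.9
```

>>> {"method": "arm_command", "body": {"motion": [{"translation":[0,0,-1],"turn":0},{"translation":[0,0,-3],"turn":0},{"translation":[0,0,-5],"turn":0},{"translation":[0,0,-7],"turn":0},{"translation":[0,0,-8],"turn":0},{"translation":[0,0,-8],"turn":0},{"translation":[0,0,-8],"turn":0}]}}

```text
clock: 18.15
eef_pos: [0.6112, -0.0256, 0.1144]
tool_rot: [-0.0, 0.865, 0.501, -0.001]
wrist_force: [-0.4, -0.2, -4.6]
opening: 0.043
gripper_force: 62.9
```

```bash
python3 -c "
from h import *;rep();avg()"
```

```text
18.15 [ 0.6112 -0.0256  0.1144] 60.15 F [-0.42 -0.21 -4.58] M [ 0.025  0.042 -0.024] M_axis,M_width 0.049 0.001 grip 0.043 62.9
18.45 Mw 0.0155+-0.0249 Fz -5.02
```

>>> {"method": "arm_command", "body": {"motion": [{"translation":[2,0,0],"turn":0},{"translation":[6,0,0],"turn":0},{"translation":[10,0,0],"turn":0},{"translation":[10,0,0],"turn":0},{"translation":[10,0,0],"turn":0},{"translation":[10,0,0],"turn":0},{"translation":[10,0,0],"turn":0}]}}

```text
clock: 19.15
eef_pos: [0.6611, 0.06, 0.115]
tool_rot: [-0.0, 0.866, 0.501, -0.0]
wrist_force: [-0.3, -0.4, -4.9]
opening: 0.0429
gripper_force: 62.8
```

```bash
python3 -c "
from h import *;avg()"
```

```text
19.45 Mw -0.0440+-0.0505 Fz -4.53
```

>>> {"method": "arm_command", "body": {"motion": [{"translation":[-2,0,0],"turn":0},{"translation":[-6,0,0],"turn":0},{"translation":[-10,0,0],"turn":0},{"translation":[-10,0,0],"turn":0},{"translation":[-10,0,0],"turn":0},{"translation":[-10,0,0],"turn":0},{"translation":[-10,0,0],"turn":0}]}}

```text
clock: 20.15
eef_pos: [0.6124, -0.0249, 0.1155]
tool_rot: [0.0, 0.865, 0.502, 0.0]
wrist_force: [-1.4, -0.2, -4.6]
opening: 0.0431
gripper_force: 62.8
```

```bash
python3 -c "
from h import *;avg();s=rep()"
```

```text
20.45 Mw 0.0409+-0.0331 Fz -4.57
20.45 [ 0.612  -0.0253  0.1152] 60.19 F [-0.1   0.3  -4.05] M [0.052 0.023 0.012] M_axis,M_width 0.045 0.034 grip 0.0428 62.8
```

```bash
python3 -c "
from h import *;avg(14)"
```

```text
21.15 Mw 0.0647+-0.0276 Fz -4.19
```

>>> {"method": "arm_command", "body": {"motion": [{"translation":[2,0,0],"turn":0},{"translation":[6,0,0],"turn":0},{"translation":[10,0,0],"turn":0},{"translation":[10,0,0],"turn":0},{"translation":[10,0,0],"turn":0},{"translation":[10,0,0],"turn":0},{"translation":[10,0,0],"turn":0}]}}

```text
clock: 21.85
eef_pos: [0.6612, 0.06, 0.1151]
tool_rot: [-0.0, 0.866, 0.501, -0.0]
wrist_force: [0.2, 0.5, -4.6]
opening: 0.0429
gripper_force: 62.8
```

```bash
python3 -c "
from h import *;avg(14)"
```

```text
22.55 Mw -0.0590+-0.0324 Fz -4.44
```

>>> {"method": "arm_command", "body": {"motion": [{"translation":[-2,0,0],"turn":0},{"translation":[-6,0,0],"turn":0},{"translation":[-10,0,0],"turn":0},{"translation":[-10,0,0],"turn":0},{"translation":[-10,0,0],"turn":0},{"translation":[-10,0,0],"turn":0},{"translation":[-10,0,0],"turn":0}]}}

```text
clock: 23.25
eef_pos: [0.6124, -0.0248, 0.1154]
tool_rot: [0.0, 0.865, 0.502, 0.0]
wrist_force: [0.5, 1.1, -4.6]
opening: 0.0431
gripper_force: 62.8
```

```bash
python3 -c "
from h import *;avg(14);s=rep()"
```

```text
23.95 Mw 0.0584+-0.0276 Fz -4.43
23.95 [ 0.6119 -0.0258  0.1153] 60.14 F [ 0.17  0.29 -4.12] M [ 0.033 -0.011  0.006] M_axis,M_width 0.007 0.034 grip 0.0431 62.8
```

B is the free one: ±0.06 N m flipping by 0.12, twice over. Move over the cradle.

>>> {"method": "arm_command", "body": {"motion": [{"translation":[-1.5,0.4,0],"turn":-0.5},{"translation":[-4.5,1.3,0],"turn":-1},{"translation":[-8,2.3,0],"turn":-1.4},{"translation":[-11.5,3.3,0],"turn":-1.4},{"translation":[-14.5,4.2,0],"turn":-1.4},{"translation":[-16.8,4.9,0],"turn":-1.4},{"translation":[-17.8,5.1,0],"turn":-1.4},{"translation":[-17.8,5.1,0],"turn":-1.4},{"translation":[-17.8,5.1,0],"turn":-1.4},{"translation":[-17.8,5.1,0],"turn":-1.4}]}}

```text
clock: 24.95
eef_pos: [0.5677, -0.2041, 0.1152]
tool_rot: [-0.0, 0.859, 0.512, 0.0]
wrist_force: [0.1, -0.1, -4.4]
opening: 0.0429
gripper_force: 62.8
```

```bash
python3 -c "
from h import *
s=rep();print(go(s,[.568,-.2055],61.55,.06))
s,im,K,P=wrist('w4',.044)
for p in [(66,42),(66,-42),(-66,42),(-66,-42)]:
    e=np.radians(61.55);X=np.array([np.cos(e),np.sin(e)]);Y=np.array([-X[1],X[0]])
    print(p,proj(K,P,[*(np.array([.568,-.2055])+X*p[0]/1e3+Y*p[1]/1e3),.01]).round(1))
"
```

```text
24.95 [ 0.5677 -0.2041  0.1152] 61.63 F [ 0.13 -0.11 -4.37] M [ 0.036 -0.035 -0.043] M_axis,M_width -0.014 0.048 grip 0.0429 62.8
[-0.11  0.09  5.52  0.08]
(66, 42) [[220.9 121.6]]
(66, -42) [[348.9 121.9]]
(-66, 42) [[228.9 301.7]]
(-66, -42) [[339.6 301.9]]
```

View pics/w4.png

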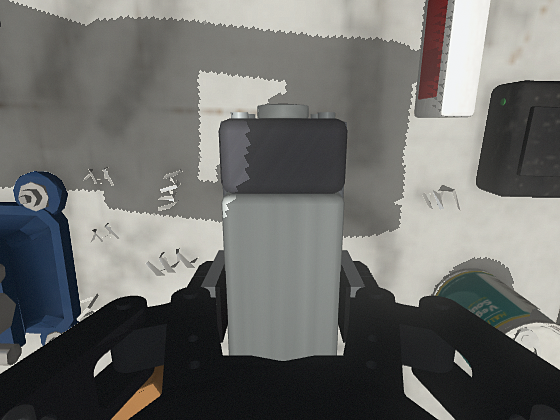

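The valve hides the cradle from here (the valve fills cols 220–347); go up and aside to see it.

>>> {"method": "arm_command", "body": {"motion": [{"translation":[0,0,-2],"turn":0},{"translation":[-0.3,-1,-5],"turn":0},{"translation":[-0.8,-4,-6],"turn":0},{"translation":[-1.5,-7,-6],"turn":0},{"translation":[-2,-9,-6],"turn":0},{"translation":[-2,-10,-6],"turn":0},{"translation":[-2,-10,-6],"turn":0},{"translation":[-2,-10,-6],"turn":0},{"translation":[-2,-10,-6],"turn":0}]}}

```text
clock: 25.9
eef_pos: [0.4711, -0.1757, 0.1756]
tool_rot: [0.0, 0.859, 0.512, 0.0]
wrist_force: [-0.2, -0.8, -5.1]
opening: 0.043
gripper_force: 62.8
```

```bash
python3 -c "
from h import *
s,im,K,P=wrist('w5',.044);rep()
pts=[]
for p in [(66,42),(66,-42),(-66,42),(-66,-42)]:
    e=np.radians(61.55);X=np.array([np.cos(e),np.sin(e)]);Y=np.array([-X[1],X[0]])
    q=proj(K,P,[*(np.array([.568,-.2055])+X*p[0]/1e3+Y*p[1]/1e3),.01])[0];print(p,q.round(1))
    cv2.circle(im,tuple(int(round(v)) for v in q),2,(255,0,0),1)
cv2.imwrite('pics/w5v.png',cv2.resize(im[60:340,240:560,::-1],None,fx=2.1,fy=2.1,interpolation=cv2.INTER_CUBIC))
"
```

```text
25.95 [ 0.471  -0.1757  0.1754] 61.57 F [ 0.01  0.38 -4.81] M [ 0.067  0.    -0.005] M_axis,M_width 0.032 0.059 grip 0.0428 62.8
(66, 42) [353.3  94.8]
(66, -42) [456.3  94.9]
(-66, 42) [345.3 246.7]
(-66, -42) [436.8 246.7]
```

View pics/w5v.png

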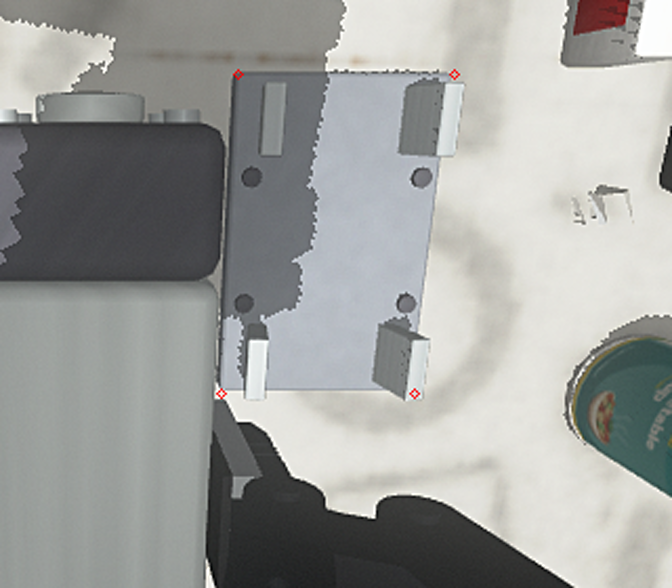

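The crop shows the plate with corners at (234,73) and (219,389) against predictions (238,74) and (222,394), and bolts at (252,177), (422,177), (244,303), (406,303). Refine the cradle and the valve in the same camera.

```bash
python3 - <<'E'
from h import *
d=np.load("w5.npz");K=d["K"];P=d["P"]
f=lambda p:np.array(p,float)/2.1-.26+np.array([240,60])
# refine bolts: dark blob centroid
g=cv2.cvtColor(d["img"],cv2.COLOR_RGB2GRAY).astype(float)
B=[]
for p in[(252,177),(422,177),(244,303),(406,303)]:
    u,v=f(p).round().astype(int);w=g[v-7:v+8,u-7:u+8];w=np.clip(np.median(w)-20-w,0,None);w=w*(np.hypot(*np.mgrid[-7:8,-7:8])<7)
    yy,xx=np.mgrid[v-7:v+8,u-7:u+8];B.append([(w*xx).sum()/w.sum(),(w*yy).sum()/w.sum()])
B=np.array(B);print(B.round(1).tolist())
b=ray(K,P,B,.012)[:,:2];ang=lambda v:np.degrees(np.arctan2(v[1],v[0]))
print("bolts ctr",b.mean(0).round(4),ang(b[0]-b[2]),ang(b[1]-b[3]),np.linalg.norm(b[0]-b[2]),np.linalg.norm(b[0]-b[1]))
L=ray(K,P,[f(p) for p in[(234,73),(219,389),(330,73),(330,389)]],.01)[:,:2]
print("plate ends mid",(L[2]+L[3])/2,np.linalg.norm(L[2]-L[3]),ang(L[0]-L[1]))
# valve in hand
d=np.load("w4.npz");K=d["K"];P=d["P"];tcp=np.array([.5677,-.2041]);e=np.radians(61.6);X=np.array([np.cos(e),np.sin(e)]);Y=np.array([X[1],-X[0]])
q=ray(K,P,[(222,194),(345,194),(283,194),(225,280),(343,280)],.1152+.0075)[:,:2]-tcp
print("valve pts in tool x,y mm",(1e3*np.c_[q@X,q@Y]).round(1).tolist())
E
```

```text
[[359.1, 143.8], [439.9, 144.0], [355.5, 203.8], [432.6, 203.8]]
bolts ctr [ 0.5672 -0.204 ] 61.52022005644694 61.47774179893272 0.05192895006598289 0.06792358695807932
plate ends mid [ 0.56791208 -0.20432518] 0.13107890906574082 61.78445941920367
valve pts in tool x,y mm [[40.8, -21.6], [40.8, 21.3], [40.8, -0.4], [7.9, -22.0], [7.9, 22.1]]
```

>>> {"method": "arm_command", "body": {"motion": [{"translation":[0.5,2,0],"turn":0},{"translation":[1.2,5.5,0],"turn":0},{"translation":[1.8,8.8,0],"turn":0},{"translation":[1.97,9.9,1],"turn":0.1},{"translation":[1.97,9.9,4],"turn":0.1},{"translation":[1.97,9.9,7],"turn":0.1},{"translation":[1.97,9.9,9],"turn":0.1},{"translation":[1.97,9.9,9.8],"turn":0.1},{"translation":[1.97,9.9,9.8],"turn":0.1},{"translation":[1.97,9.9,9.8],"turn":0.1}]}}

```text
clock: 26.95
eef_pos: [0.5674, -0.2057, 0.0782]
tool_rot: [0.001, 0.86, 0.511, 0.0]
wrist_force: [0.2, 0.3, -4.2]
opening: 0.043
gripper_force: 63.2
```

```bash
python3 - <<'E'
from h import *
from cell import imaging
s=rep();print(go(s,[.5675,-.2055],61.5,.0465))
c=imaging.camera("top");im=c["img"];s=rep();print(go(s,[.5675,-.2055],61.5,.0465))
c2=imaging.camera("scene")["img"]
a=cv2.resize(im[190:310,340:475],None,fx=4.4,fy=4.4,interpolation=cv2.INTER_CUBIC);b=cv2.resize(c2[120:210,280:400],(400,300),interpolation=cv2.INTER_CUBIC)
o=np.zeros((528,594,3),np.uint8);o[:a.shape[0],:a.shape[1]]=a
cv2.imwrite("pics/t6.png",o[:,:,::-1])
E
```

```text
26.95 [ 0.5674 -0.2057  0.0782] 61.45 F [ 0.18  0.28 -4.17] M [ 0.02  -0.036  0.019] M_axis,M_width -0.022 0.034 grip 0.043 63.2
[ 0.02 -0.    3.17 -0.05]
27.0 [ 0.5677 -0.2059  0.0788] 61.45 F [-0.19 -0.39 -4.68] M [ 0.049 -0.028 -0.04 ] M_axis,M_width -0.002 0.056 grip 0.043 63.2
[ 0.03 -0.04  3.23 -0.05]
```

View pics/t6.png

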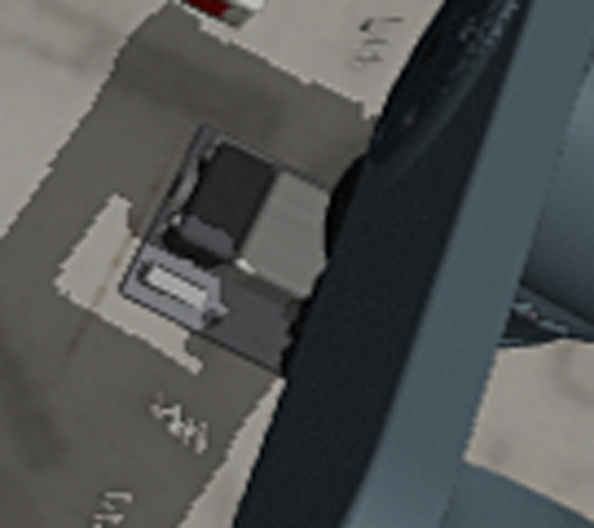

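Valve hovers over the plate with its end near the plate's end (left end at about (190,200)); one cheek shows at (180,285). Lower slowly while watching force.

>>> {"method": "arm_command", "body": {"motion": [{"translation":[0,0,0.5],"turn":0},{"translation":[0,0,1],"turn":0},{"translation":[0,0,1.4],"turn":0},{"translation":[0,0,1.7],"turn":0},{"translation":[0,0,2.0],"turn":0},{"translation":[0,0,2.2],"turn":0},{"translation":[0,0,2.2],"turn":0},{"translation":[0,0,2.2],"turn":0}]}}

```text
clock: 27.85
eef_pos: [0.5666, -0.2053, 0.0553]
tool_rot: [0.0, 0.86, 0.511, 0.0]
wrist_force: [-0.5, -0.3, -4.0]
opening: 0.0431
gripper_force: 63.2
```

```bash
python3 -c "
from h import *
s=rep();print(go(s,[.5675,-.2055],61.5,.0465))"
```

```text
27.85 [ 0.5666 -0.2053  0.0553] 61.45 F [-0.5  -0.31 -3.95] M [ 0.033 -0.    -0.05 ] M_axis,M_width 0.015 0.029 grip 0.0431 63.2
[ 0.03  0.09  0.88 -0.05]
```

>>> {"method": "arm_command", "body": {"motion": [{"translation":[0,0,0.2],"turn":0},{"translation":[0,0,0.4],"turn":0},{"translation":[0,0,0.5],"turn":0},{"translation":[0,0,0.6],"turn":0},{"translation":[0,0,0.7],"turn":0},{"translation":[0,0,0.7],"turn":0},{"translation":[0,0,0.7],"turn":0}]}}

```text
clock: 28.55
eef_pos: [0.5665, -0.2052, 0.0483]
tool_rot: [-0.0, 0.86, 0.511, -0.0]
wrist_force: [-0.1, -0.9, -4.1]
opening: 0.0428
gripper_force: 63.2
```

```bash
python3 -c "
from h import *
s=rep();print(go(s,[.5675,-.2055],61.5,.0465))"
```

```text
28.55 [ 0.5665 -0.2052  0.0483] 61.45 F [-0.15 -0.91 -4.1 ] M [-0.008 -0.076  0.041] M_axis,M_width -0.071 0.029 grip 0.0428 63.2
[ 0.02  0.1   0.18 -0.05]
```

>>> {"method": "arm_command", "body": {"motion": [{"translation":[0,0,0.1],"turn":0},{"translation":[0,0,0.15],"turn":0},{"translation":[0,0,0.2],"turn":0},{"translation":[0,0,0.2],"turn":0},{"translation":[0,0,0.2],"turn":0}]}}

```text
clock: 29.05
eef_pos: [0.5665, -0.2052, 0.0465]
tool_rot: [-0.0, 0.86, 0.511, -0.0]
wrist_force: [-0.9, -0.1, 0.1]
opening: 0.043
gripper_force: 63.4
```

>>> {"method": "arm_command", "body": {"motion": [{"translation":[0,0,0.05],"turn":0},{"translation":[0,0,0.1],"turn":0},{"translation":[0,0,0.1],"turn":0}]}}

```text
clock: 29.35
eef_pos: [0.5665, -0.2053, 0.0465]
tool_rot: [-0.0, 0.86, 0.511, -0.0]
wrist_force: [-4.5, 3.3, 8.4]
opening: 0.0432
gripper_force: 64.9
```

Seated at the predicted height (0.0465). Release, lift clear, and look.

>>> {"method": "arm_command", "body": {"motion": [{"translation":[0,0,-0.1],"turn":0},{"translation":[0,0,-0.1],"turn":0}]}}

```text
clock: 29.55
eef_pos: [0.5667, -0.2054, 0.0465]
tool_rot: [0.0, 0.86, 0.511, 0.0]
wrist_force: [-1.5, 0.6, 1.3]
opening: 0.0428
gripper_force: 63.8
```

>>> {"method": "arm_command", "body": {"motion": [{"translation":[0,0,0],"turn":0},{"translation":[0,0,0],"turn":0},{"translation":[0,0,0],"turn":0},{"translation":[0,0,0],"turn":0},{"translation":[0,0,-1],"turn":0},{"translation":[0,0,-4],"turn":0},{"translation":[0,0,-8],"turn":0},{"translation":[0,0,-12],"turn":0},{"translation":[0,0,-13],"turn":0},{"translation":[0,0,-13],"turn":0}], "hand": 7.0}}

```text
clock: 30.55
eef_pos: [0.5679, -0.2061, 0.1795]
tool_rot: [0.002, 0.86, 0.511, 0.001]
wrist_force: [0.1, -0.1, -0.9]
opening: 0.0699
gripper_force: 0.0
```

>>> {"method": "arm_command", "body": {"motion": [{"translation":[-1,-2,0],"turn":0},{"translation":[-2,-5,0],"turn":0},{"translation":[-3,-9,0],"turn":0},{"translation":[-4,-13,-1],"turn":0},{"translation":[-5,-17,-2],"turn":0},{"translation":[-6,-20,-3],"turn":0},{"translation":[-6,-21,-3],"turn":0},{"translation":[-6,-21,-3],"turn":0}]}}

```text
clock: 31.35
eef_pos: [0.3523, -0.1569, 0.2053]
tool_rot: [-0.001, 0.86, 0.511, -0.0]
wrist_force: [-0.1, -0.3, 0.4]
opening: 0.07
gripper_force: 0.0
```

```bash
python3 - <<'E'
from h import *
from cell import imaging
rep()
c=imaging.camera("top");im=c["img"];K=c["camera_matrix"];P=c["pose"];c2=imaging.camera("scene")["img"]
a=cv2.resize(im[205:300,350:465],(480,400),interpolation=cv2.INTER_CUBIC);b=cv2.resize(c2[130:200,290:390],(320,224),interpolation=cv2.INTER_CUBIC)
o=np.zeros((600,800,3),np.uint8);o[:400,:480]=a;o[:224,480:]=b
o[300:600,480:]=cv2.resize(im[160:340,120:460],(320,300))
cv2.imwrite("pics/f1.png",o[:,:,::-1])
g=cv2.cvtColor(im,cv2.COLOR_RGB2GRAY);np.savez("f1.npz",img=im,K=K,P=P)
u,v=proj(K,P,[.568,-.2055,.054]).round().astype(int)[0]
roi=np.zeros_like(g);cv2.circle(roi,(int(u),int(v)),30,255,-1)
mm=cv2.morphologyEx(((roi>0)&(g>g[v,u]-22)).astype(np.uint8),cv2.MORPH_OPEN,np.ones((3,3)))
k,l,s,_=cv2.connectedComponentsWithStats(mm);W=ray(K,P,np.argwhere(l==l[v,u])[:,::-1],.054)[:,:2].astype(np.float32)
print(g[v,u],cv2.minAreaRect(W))
E
```

```text
31.35 [ 0.3523 -0.1569  0.2053] 61.4 F [-0.05 -0.33  0.41] M [-0.028 -0.031  0.01 ] M_axis,M_width -0.041 -0.009 grip 0.07 0.0
156 ((0.5667134523391724, -0.2057512104511261), (0.07655208557844162, 0.04035833850502968), 61.79490661621094)
```

View pics/f1.png

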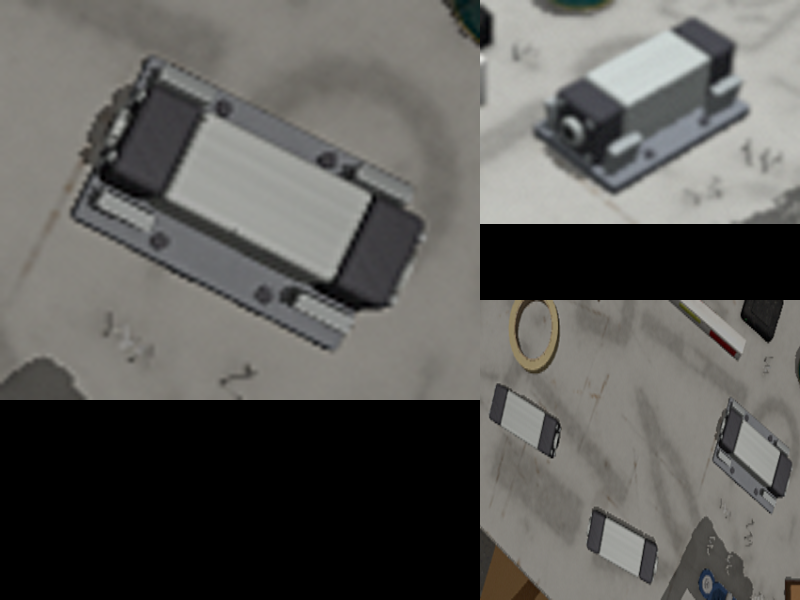

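The valve sits level between the cheeks, with its ends flush to about 1 mm (centre at (265,195) in the crop). The two stuck valves lie flat where they were. Handing in.

```bash
python3 -c "
from cell import arm;print(arm.finish_job())"
```

```text
the job is handed in; nothing more can be done
None
```

I found the valve with the free ball (its moment swung 0.12 N m end to end, twice), laid it level in the cradle with its ends flush to about 1 mm, left the two stuck valves flat where they were, and handed the job in at about 31 s.

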